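File the sound limewash sample, cull the chipped one

TASK

Two limewash sample boards lie on the raised grey deck of the sample tray. First push the one with the broken corner off the deck into the red reject well so that it lies flat on the bottom; then slide the whole one into the empty green-lined compartment until it drops in and lies flat. The paint is fresh, so only slide the boards, never lift them, and leave the sample already filed, the brush, the filling knife and the pot where they are.

Things in the scene. Friction and masses are not known exactly. Their poses are not given: they have to be found in the camera images.
- tray: Fixed wooden sample tray, 610 mm long (its y), 290 mm wide (its x). Origin on the bench under the middle of its grey deck; z up. Deck: x -145..145, y -150..150 mm, flat top 22 mm above the bench. At the +y end two open-topped compartments side by side, at the -y end a red reject well, both sunk below the deck and entered over its edges at y = 150 and y = -150; no wall stands on those edges.
- liner: Green lining (colour only) on the floor of the empty compartment, either of the two: tray x = -55 or 55, y = 216 mm. Origin: centre of that floor, 6 mm above the bench (16 below the deck); axes as the tray's. A well filed board has its origin here.
- entry (a point): Point on the tray's deck edge (tray x 0, y 150, z 22 mm), before the divider of the two compartments; axes as the tray's. Each is clear 102 (x) by 132 mm (y); their walls are 8 mm thick and stand 6 mm above the deck. To guide a board in, the divider has a pointed nose and the outer walls flare outwards over the last 32 mm of the deck.
- well (a point): Centre of the red reject well's floor, 4 mm above the bench (18 below the deck); axes as the tray's. Clear inside 274 mm (x) by 162 mm (y), reaching from the deck edge at tray y -150 to y -312; the other three walls are 8 mm thick and 28 mm high.
- sound: The whole sample board: wood, 90 mm (x) by 120 mm (y) by 12 mm thick, about 85 g, three ochre-to-cream bands on top. Origin at the centre of its underside, z up. It starts flat on the deck, on either side, its length roughly along the tray's y (up to about 15 degrees off). It may end either way round.
- chipped: The sample board with a broken corner: same outline, 90 by 120 by 12 mm, about 75 g, but the corner at its +x, -y end is missing, a bite about 40 by 40 mm (its +y end, which faces the compartments, is whole). Origin at the centre of the underside of the unbroken outline. It starts flat on the deck beside the whole one.
- filed: A whole sample board like the sound one, already lying loose in the other compartment. Leave it. Origin at the centre of its underside.
- brush: Paint brush lying loose on the bench past the compartments' end of the tray, along its own x; origin under its middle. Leave it.
- knife: Filling knife (spatula) lying loose on the bench past the reject end of the tray, along its own x; origin under its middle. Leave it.
- pot: Small closed pot, 70 mm across, 70 mm tall, standing loose on the bench past the compartments' end of the tray. Origin at the centre of its base. Leave it.

How it is judged:
By the outcome, as a careful person would: the job done as asked, in the order asked, and still so for the second after the job is handed in, with the robot touching nothing.
It also fails if it takes over 56 s, if anything falls off the work surface, if the arm or the gripper's body presses on something with over 40 N, if the wrist force passes 120 N, or if a joint passes its speed limit or range.

ROBOT

A 7-joint arm with a two-finger parallel gripper is mounted at the origin on the work surface. World frame = base frame: x ahead of the robot, y to its left, z up, the work surface at z = 0. Lengths are in m, angles in rad, forces in N, time in s.
With the tool pointing down it reaches from about 0.35 to 0.9 m from the base axis. Payload 8.1 kg.
Tool frame: the origin (TCP) lies at the centre of the arm's flange, where the gripper is bolted on; the fingertips stand 178 mm ahead of it and the grasp point (between the pads) lies 159 mm ahead of it; z points along the fingers, y is the line along which they close (so a half turn about z gives the same grasp; the last joint's range is limited). The gripper opens to 92 mm and grips with 3 to 60 N. Pads are 19 mm wide; open, the fingers measure 130 mm over their backs; the gripper's body (75 mm by 190 mm) begins 47 mm behind the grasp point.
Start: joints at [-1.304, 0.434, 0.025, 1.573, -0.012, 1.134, -0.075], TCP at [0.226, 0.583, 0.405] pointing down, gripper open.
Joint ranges: [-2.62, 2.62], [-0.44, 2.09], [-1.27, 1.32], [0.08, 2.57], [-1.32, 4.46], [0.12, 2], [-2.74, 2.74]. Speed limits (rad/s): [2.22, 2.22, 3.01, 3.01, 3.14, 3.14, 3.14].

INTERFACE

Orientations are given as a rotation vector (axis times angle).
In Python, from cell import arm gives the robot as it stands. The module is installed in compiled form; this text tells all that it offers.
- The arm moves only by the shell command python3 -m inch 'ROWS' [FORCE]. ROWS is text: rows parted by semicolons, each of 5 numbers parted by spaces: the shift along the tool's x, y, z in m, then the turn about the tool's z in rad, then the finger opening in m, from 0 to 0.0918. In form: x y z roll fingers; .... A call has 1 to 5 rows; each row is the pose to reach, as a shift and turn from the pose commanded when the call began, along the tool's axes at that moment; what a row does not reach only later rows make up. A row lasts 1/10 s, in which the tool goes at most 50 mm and 8.59 degrees, less where a joint would pass 70% of its speed; a pose out of reach is approached as far as the arm can. A call with a gripper value outside its range is refused whole. The fingers move at their own pace and stop on an object; FORCE is the grip in N (left out, the last holds). Time passes only in rows, so rows that repeat a pose let the fingers close. It gives the time, the measured TCP pose, the force, the opening and the grip force at its end, in the units of the state.
- arm.observe(): the state, without advancing time (a new reading comes with each control period).
- arm.get_image(name): name is "side" or "top" or "wrist"; returns the picture (400x640x3 uint8, red, green, blue); there is no depth.
- arm.get_calibration(name): a dict with "intrinsics" (3x3 intrinsics, pixels), "pose" (4x4, takes a point from camera to world coordinates). Camera axes: x right, y up, looking along -z (the intrinsics and any distortion apply to the point x, -y, -z); pixel columns grow to the right and rows downward; lengths in m; the calibration is good to about 2 mm. A picture is of the moment at which its call begins: read the wrist's pose just before it. get_calibration takes no time and is no camera call; for the wrist camera it gives the pose at the moment of the call.
- arm.sign_off(): hands the job in; it is judged then, once.
Trained networks look in the newest picture that a camera, given by its name, has taken for a name from the list of things; names that differ only in an ending like _2 or _b are one class to them, and where a whole thing is asked for, a point or a joint stands for the part that bears it (a point fixed in the world has none). Each returns a list of dicts, best first, with "conf" (0 to 1); they miss things now and then, are a little off and sometimes report something else, mostly with a low value. They report only what shows in the picture. A call takes as long as a camera call.
- arm.look_for(camera, query): "point" ([row, column] in pixels, amid what is visible of it).
- arm.silhouettes(camera, query): "region" (400x640 bool, what is visible of it) and "point" ([row, column] in pixels, amid what is visible of it).
- arm.place_of(camera, query): "point" ([row, column] in pixels: a listed point, or the origin of a listed thing).
The state is a dict: "clock": time; "joints": joint angles; "dq": joint speeds; "joint_efforts": joint torques, N m; "position": TCP position; "ee_rot": TCP orientation; "force": force on the tool from outside, world axes, zero at the start; "ft_torque": the same for the moment, N m; "width": opening from 0.0 (shut) to 1.0 (fully open); "gripper_force": force on a finger pad.
Only numpy, scipy, OpenCV 4.12 (cv2) and the standard library are available. Lean on these libraries where they do the work, as an engineer would, in place of code of your own. Each camera call takes 0.05 s, during which the arm holds its last target. There are 200 camera calls.

## Working session

There is one attempt and no reset: what is moved stays moved. The work goes in short steps, Python scripts to look and compute and a shell command to move; the robot and the scene stay as the last step left them, time stands still between calls to the robot, and variables do not carry over. Pictures are saved under pics/ and viewed, at most 10 in all, crops included, and the job is handed in when it is done.

```bash
mkdir -p pics
cat > h.py <<'E'
import numpy as np, cv2
from cell import arm
from scipy.spatial.transform import Rotation as R
def ray(cam,p,z):
    c=arm.get_calibration(cam);K=np.array(c["intrinsics"]);T=np.array(c["pose"])
    d=np.linalg.inv(K)@[p[1],p[0],1];d=T[:3,:3]@[d[0],-d[1],-d[2]];o=T[:3,3]
    return o+d*(z-o[2])/d[2]
def proj(cam,P):
    c=arm.get_calibration(cam);K=np.array(c["intrinsics"]);T=np.array(c["pose"])
    q=T[:3,:3].T@(np.array(P)-T[:3,3]);q=K@[q[0],-q[1],-q[2]];return q[:2]/q[2]
def save(cam,n):
    im=arm.get_image(cam);cv2.imwrite(f"pics/{n}.png",im[:,:,::-1]);return im
E
python3 - <<'E'
from h import *
save("top","top1");save("side","side1")
Z=dict(entry=.022,well=.004,liner=.006,tray=.0,sound=.022,chipped=.022,filed=.006,pot=0,brush=0,knife=0)
for n,z in Z.items():
    for r in arm.place_of("top",n)[:2]: print(n,round(r["conf"],2),np.round(r["point"]),np.round(ray("top",r["point"],z),3))
s=arm.observe();print(s["position"],s["ee_rot"],s["clock"],R.from_rotvec(s["ee_rot"]).as_matrix().round(3))
E
```

```text
entry 0.85 [205. 266.] [0.567 0.107 0.022]
well 0.75 [209. 396.] [ 0.563 -0.276  0.004]
well 0.27 [235. 318.] [ 0.481 -0.047  0.004]
liner 0.96 [187. 245.] [0.62  0.174 0.006]
tray 0.73 [211. 317.] [ 0.554 -0.042  0.   ]
sound 0.82 [184. 323.] [ 0.631 -0.057  0.022]
chipped 0.8 [235. 318.] [ 0.482 -0.046  0.022]
filed 0.86 [223. 243.] [0.511 0.176 0.006]
pot 0.72 [164. 169.] [0.685 0.406 0.   ]
brush 0.84 [222. 165.] [0.512 0.409 0.   ]
knife 0.9 [204. 483.] [ 0.584 -0.54   0.   ]
[0.22593647 0.58274074 0.40476584] [5.77764934e-01 3.08796048e+00 1.48432126e-04] 0.6 [[-0.932  0.362  0.   ]
 [ 0.362  0.932  0.   ]
 [-0.     0.    -1.   ]]
```

View pics/top1.png

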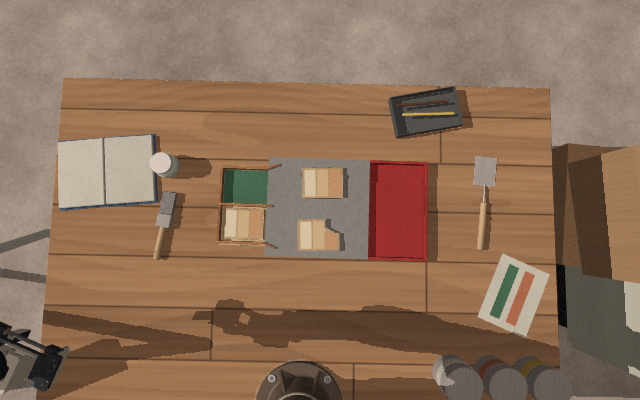

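The top view shows the red well at about (210,398), with the deck between columns 268 and 370. The chipped board is on the near side at (235,318) and the whole one on the far side at (184,323). The green compartment is far side at (187,245) and the filed board is beside it at (223,243). I'll refine the board angles next.

Run:
```python
from h import *
im=save("top","top2")
for n,z in dict(sound=.034,chipped=.034,filed=.018,liner=.006,well=.004,tray=.022).items():
    for r in arm.silhouettes("top",n)[:1]:
        m=r["region"];c=max(cv2.findContours(m.astype(np.uint8),0,cv2.CHAIN_APPROX_NONE)[0],key=len)[:,0]
        w=np.array([ray("top",(p[1],p[0]),z)[:2] for p in c],np.float32)*1000
        b=cv2.minAreaRect(w);print(n,round(r["conf"],2),np.round(b[0]),np.round(b[1]),round(b[2],1),m.sum())
cv2.imwrite("pics/c.png",cv2.resize(im[140:280,205:440,::-1],None,fx=3.4,fy=3.4,interpolation=cv2.INTER_CUBIC))
```

```text
sound 0.92 [633. -55.] [ 88. 117.] 1.2 1191
chipped 0.57 [483. -45.] [ 89. 118.] 1.2 1090
filed 0.8 [509. 173.] [ 93. 123.] 1.2 1307
liner 0.8 [621. 174.] [129.  99.] 89.3 1375
well 0.59 [564. -59.] [625. 296.] 89.1 14449
tray 0.67 [561. -57.] [614. 294.] 89.3 14721
```

View pics/c.png

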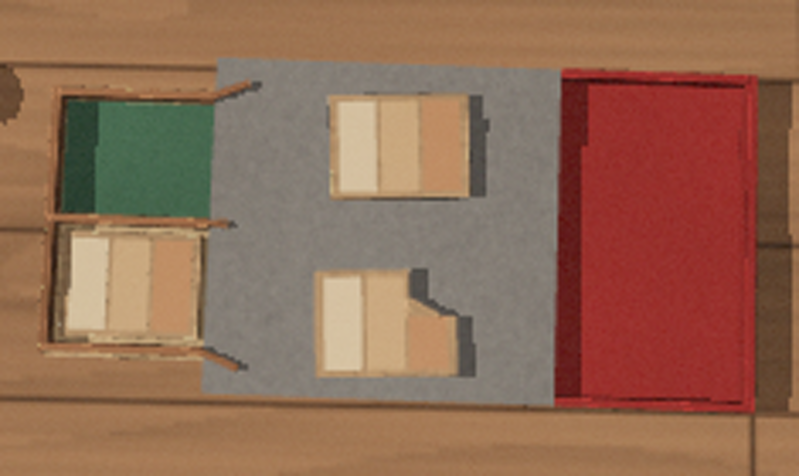

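The deck edges and boards are nearly parallel. The tray yaw is about −0.7° and its origin is about (0.565, −0.043). Next I move above and behind the chipped board, with the finger line across the tray and fingers at 40 mm so there are two contact points.

```bash
python3 -m inch '-0.03 -0.028 0 0 0.04; -0.06 -0.056 0 0 0.04; -0.09 -0.084 0 0 0.04; -0.12 -0.112 0 0 0.04; -0.15 -0.139 0 0 0.04' 20
python3 -m inch '-0.03 -0.028 0 0 0.04; -0.06 -0.056 0 0 0.04; -0.09 -0.084 0 0 0.04; -0.12 -0.112 0 0 0.04; -0.15 -0.139 0 0 0.04'
python3 -m inch '-0.03 -0.028 0 0 0.04; -0.06 -0.056 0 0 0.04; -0.09 -0.084 0 0 0.04; -0.138 -0.129 0 0 0.04; -0.138 -0.129 0 0 0.04'
python3 -m inch '0 0 0 0.14 0.04; 0 0 0 0.28 0.04; 0 0 0 0.42 0.04; 0 0 0 0.56 0.04; 0 0 0 0.7 0.04'
python3 -m inch '0 0 0 0.14 0.04; 0 0 0 0.28 0.04; 0 0 0 0.42 0.04; 0 0 0 0.513 0.04; 0 0 0 0.513 0.04'
python3 - <<'E'
from h import *
s=arm.observe();print(s["clock"],s["position"].round(4) if hasattr(s["position"],'round') else s["position"],R.from_rotvec(s["ee_rot"]).as_matrix().round(3),s["force"],s["width"])
for n,z in dict(entry=.022,sound=.022,chipped=.022).items():
    for r in arm.place_of("wrist",n)[:1]: print(n,round(r["conf"],2),np.round(r["point"]),np.round(ray("wrist",r["point"],z),3))
save("wrist","w1")
E
```

```text
clock: 1.45
position: [0.316, 0.3973, 0.4049]
ee_rot: [0.578, 3.088, 0.001]
force: [1.1, -0.3, -0.5]
width: 0.613
gripper_force: 0.0
clock: 1.95
position: [0.4056, 0.2134, 0.405]
ee_rot: [0.578, 3.088, 0.001]
force: [1.3, -0.2, -0.5]
width: 0.437
gripper_force: 0.0
clock: 2.45
position: [0.4885, 0.04, 0.4052]
ee_rot: [0.586, 3.084, -0.002]
force: [-0.3, 0.4, -0.7]
width: 0.434
gripper_force: 0.0
clock: 2.95
position: [0.4871, 0.0449, 0.4049]
ee_rot: [1.609, 2.698, 0.001]
force: [-0.5, -0.0, -0.2]
width: 0.435
gripper_force: 0.0
clock: 3.45
position: [0.4872, 0.0451, 0.4048]
ee_rot: [2.236, 2.207, 0.0]
force: [-1.2, 0.6, 0.1]
width: 0.439
gripper_force: 0.0
3.45 [0.4872 0.0451 0.4048] [[ 0.013  1.     0.   ]
 [ 1.    -0.013  0.   ]
 [ 0.     0.    -1.   ]] [-1.24757945  0.59615481  0.13146497] 0.43914309934646406Traceback (most recent call last):
  File "<stdin>", line 4, in <module>
ValueError: no camera of that name has taken a picture
```

Run:
```python
from h import *
save("wrist","w1")
for n,z in dict(entry=.022,sound=.022,chipped=.022,liner=.006).items():
    for r in arm.place_of("wrist",n)[:1]: print(n,round(r["conf"],2),np.round(r["point"]),np.round(ray("wrist",r["point"],z),3))
    for r in arm.silhouettes("wrist",n)[:1]:
        m=r["region"];c=max(cv2.findContours(m.astype(np.uint8),0,cv2.CHAIN_APPROX_NONE)[0],key=len)[:,0]
        w=np.array([ray("wrist",(p[1],p[0]),.006 if n=="liner" else .034)[:2] for p in c],np.float32)*1000
        b=cv2.minAreaRect(w);print(n,np.round(b[0]),np.round(b[1]),round(b[2],1),w.min(0),w.max(0))
```

```text
entry 0.67 [128. 377.] [0.564 0.111 0.022]
entry [564.  97.] [290. 281.] 89.5 [422.503   -49.35235] [703.7199  242.89702]
sound 0.89 [255. 423.] [ 0.637 -0.061  0.022]
chipped 0.74 [245. 313.] [ 0.484 -0.045  0.022]
chipped [484. -28.] [91. 96.] 1.2 [437.50577 -76.26033] [529.908    20.44867]
liner [624. 176.] [130.  98.] 89.3 [574.87354 110.20326] [673.67395 240.67345]
```

View pics/w1.png

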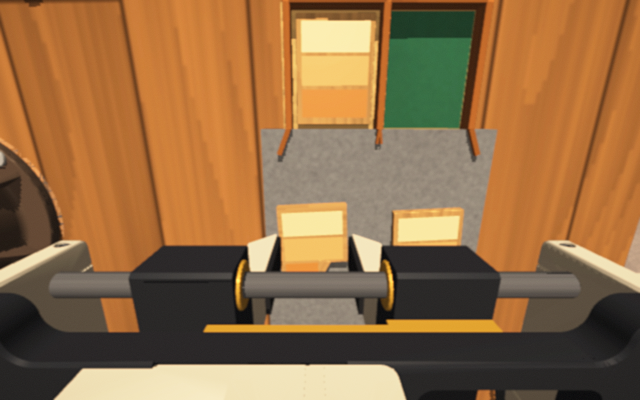

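The wrist view shows the chipped board at (313,245) with its +y edge near world y 0.019. The fingers are about 15 mm behind it and centred. I'll lower and push the board 50 mm first, then check.

```bash
python3 -m inch '0.008 0 0.045 0 0.04; 0.008 0 0.09 0 0.04; 0.008 0 0.135 0 0.04; 0.008 0 0.18 0 0.04; 0.008 0 0.2 0 0.04'
python3 -m inch '-0.008 0 0 0 0.04; -0.016 0 0 0 0.04; -0.024 0 0 0 0.04; -0.032 0 0 0 0.04; -0.04 0 0 0 0.04'
python3 -m inch '-0.01 0 0 0 0.04; -0.02 0 0 0 0.04; -0.03 0.001 0 0 0.04; -0.04 0.002 0 0 0.04; -0.05 0.003 0 0 0.04'
python3 - <<'E'
from h import *
save("side","s2");im=save("top","t3")
for r in arm.silhouettes("top","chipped")[:1]:
        m=r["region"];c=max(cv2.findContours(m.astype(np.uint8),0,cv2.CHAIN_APPROX_NONE)[0],key=len)[:,0]
        w=np.array([ray("top",(p[1],p[0]),.034)[:2] for p in c],np.float32)*1000
        b=cv2.minAreaRect(w);print(r["conf"],np.round(b[0]),np.round(b[1]),round(b[2],1),w.min(0),w.max(0))
E
```

```text
clock: 4.4
position: [0.486, 0.0528, 0.2014]
ee_rot: [-2.233, -2.207, 0.006]
force: [-0.2, -0.8, 0.8]
width: 0.433
gripper_force: 0.0
clock: 4.9
position: [0.487, 0.0122, 0.2053]
ee_rot: [2.235, 2.207, 0.002]
force: [-0.9, 0.9, 1.5]
width: 0.433
gripper_force: 0.4
clock: 5.4
position: [0.4892, -0.038, 0.2047]
ee_rot: [-2.235, -2.208, 0.0]
force: [-0.4, 0.4, -0.3]
width: 0.439
gripper_force: 0.4
0.72 [ 469. -143.] [63. 55.] 0.6 [ 437.38104 -170.45285] [ 500.66727  -115.816605]
```

View pics/s2.png

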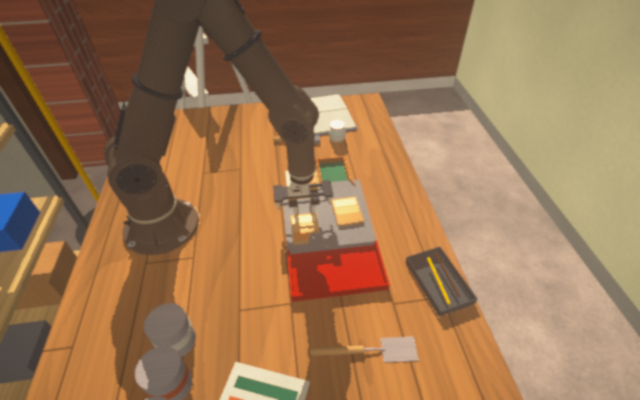

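The board slides straight: its leading edge is at y −0.170 and contact is as predicted. I'll push on until the trailing edge passes the deck edge (world y −0.193).

```bash
python3 -m inch '-0.01 0 0 0 0.04; -0.02 0 0 0 0.04; -0.03 0 0 0 0.04; -0.04 0 0 0 0.04; -0.05 0 0 0 0.04'
python3 -m inch '-0.01 0 0 0 0.04; -0.02 0 0 0 0.04; -0.03 0 0 0 0.04; -0.04 0 0 0 0.04; -0.05 0 0 0 0.04'
python3 -m inch '-0.01 0 0 0 0.04; -0.02 0 0 0 0.04; -0.03 0 0 0 0.04; -0.04 0 0 0 0.04; -0.05 0 0 0 0.04'
python3 -m inch '-0.007 0 0 0 0.04; -0.014 0 0 0 0.04; -0.014 0 0 0 0.04; 0.01 0 0 0 0.04; 0.03 0 0 0 0.04'
python3 -m inch '0.01 0 -0.03 0 0.04; 0.02 0 -0.07 0 0.04; 0.06 0 -0.1 0 0.04; 0.1 0 -0.1 0 0.04; 0.1 0 -0.1 0 0.04'
python3 - <<'E'
from h import *
im=save("top","t4")
for q,z in dict(chipped=.016,sound=.034).items():
  for r in arm.silhouettes("top",q)[:1]:
        m=r["region"];c=max(cv2.findContours(m.astype(np.uint8),0,cv2.CHAIN_APPROX_NONE)[0],key=len)[:,0]
        w=np.array([ray("top",(p[1],p[0]),z)[:2] for p in c],np.float32)*1000
        b=cv2.minAreaRect(w);print(r["conf"],np.round(b[0]),np.round(b[1]),round(b[2],1),w.min(0),w.max(0))
cv2.imwrite("pics/c4.png",cv2.resize(im[140:280,205:440,::-1],None,fx=3.4,fy=3.4,interpolation=cv2.INTER_CUBIC))
E
```

```text
clock: 6.05
position: [0.4885, -0.0881, 0.2047]
ee_rot: [2.235, 2.208, -0.0]
force: [1.0, 0.4, -0.3]
width: 0.441
gripper_force: 0.2
clock: 6.55
position: [0.488, -0.1379, 0.2047]
ee_rot: [-2.235, -2.208, -0.0]
force: [0.4, 0.6, 1.4]
width: 0.439
gripper_force: 0.4
clock: 7.05
position: [0.4873, -0.188, 0.2047]
ee_rot: [2.235, 2.208, -0.0]
force: [-0.3, -1.0, 0.4]
width: 0.437
gripper_force: 0.0
clock: 7.55
position: [0.4877, -0.1564, 0.2047]
ee_rot: [-2.235, -2.207, -0.0]
force: [0.1, 0.1, -0.5]
width: 0.438
gripper_force: 0.0
clock: 8.05
position: [0.4894, -0.0511, 0.3054]
ee_rot: [-2.224, -2.216, -0.005]
force: [-1.1, -1.2, -0.2]
width: 0.433
gripper_force: 0.0
0.68 [ 481. -256.] [120.  92.] 89.9 [ 434.23987 -315.86737] [ 526.78595 -195.56715]
```

View pics/c4.png

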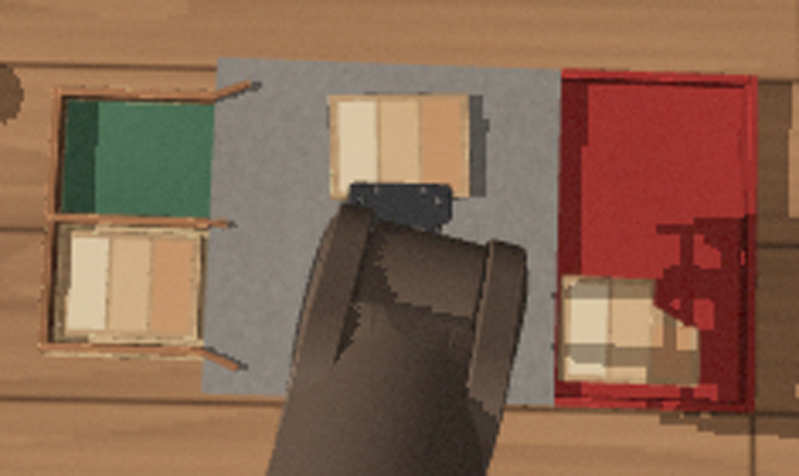

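The chipped board lies in the red well at crop pixel (630,330). At floor height its outline measures 120×92 mm, so it looks flat. I'll confirm that from the side while moving behind the whole board.

```bash
python3 -m inch '-0.025 0.035 0 0 0.04; -0.05 0.07 0 0 0.04; -0.075 0.105 0 0 0.04; -0.1 0.146 0 0 0.04; -0.1 0.146 0 0 0.04'
python3 - <<'E'
from h import *
print(arm.observe()["position"])
im=save("side","s5");cv2.imwrite("pics/c5.png",cv2.resize(im[160:310,260:410,::-1],None,fx=4,fy=4,interpolation=cv2.INTER_CUBIC))
save("wrist","w5");save("top","t5")
for cam in("wrist","top"):
  for r in arm.silhouettes(cam,"sound")[:1]:
        m=r["region"];c=max(cv2.findContours(m.astype(np.uint8),0,cv2.CHAIN_APPROX_NONE)[0],key=len)[:,0]
        w=np.array([ray(cam,(p[1],p[0]),.034)[:2] for p in c],np.float32)*1000
        b=cv2.minAreaRect(w);print(r["conf"],np.round(b[0]),np.round(b[1]),round(b[2],1),w.min(0),w.max(0))
for r in arm.place_of("side","chipped"): print(r, ray("side",r["point"],.004))
E
```

```text
clock: 8.7
position: [0.6366, -0.1644, 0.3038]
ee_rot: [2.237, 2.199, -0.003]
force: [0.3, -0.2, 0.2]
width: 0.437
gripper_force: 0.0
[ 0.63659925 -0.16444932  0.30379484]
0.58 [634. -51.] [ 91. 116.] 2.4 [ 586.1244 -110.5976] [680.3579     4.608628]
0.9 [634. -55.] [ 91. 117.] 1.4 [ 587.66864 -113.34616] [681.14813     4.6023555]
```

View pics/c5.png

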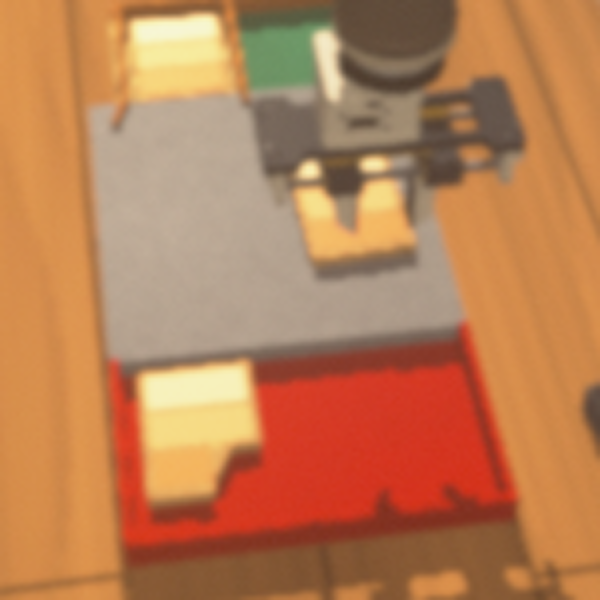

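The side crop shows the chipped board in the well. I'll cross-check its flatness numerically between the two views before touching the whole board.

Run:
```python
from h import *
for cam in("side","top"):
  arm.get_image(cam)
  for r in arm.silhouettes(cam,"chipped")[:1]:
        m=r["region"];c=max(cv2.findContours(m.astype(np.uint8),0,cv2.CHAIN_APPROX_NONE)[0],key=len)[:,0]
        for z in(.016,.034):
          w=np.array([ray(cam,(p[1],p[0]),z)[:2] for p in c],np.float32)*1000
          b=cv2.minAreaRect(w);print(cam,z,round(r["conf"],2),np.round(b[0]),np.round(b[1]),round(b[2],1),w.min(0),w.max(0))
```

```text
side 0.016 0.88 [ 482. -260.] [132.  92.] 84.8 [ 433.63715 -324.61935] [ 528.2549  -193.10013]
side 0.034 0.88 [ 481. -273.] [129.  90.] 84.8 [ 433.6066  -336.09518] [ 526.52124 -206.94327]
top 0.016 0.81 [ 470. -282.] [61. 67.] 89.9 [ 436.41803 -312.93555] [ 503.65524 -251.47792]
top 0.034 0.81 [ 470. -278.] [60. 66.] 89.9 [ 437.2846  -308.55988] [ 503.4705  -248.06319]
```

The views agree on the trailing edge at z ≈ 0.016, so the chipped board is flat. The whole board sits about 15 mm too far out for the compartment. I'll nudge it inwards from its outer side with the fingers shut before pushing it lengthwise.

```bash
python3 -m inch '0.03 0.025 0 0 0; 0.06 0.05 0 0 0; 0.09 0.075 0 0 0; 0.109 0.085 0 0 0; 0.109 0.085 0 0 0'
python3 -m inch '0 0 0.03 0 0; 0 0 0.06 0 0; 0 0 0.09 0 0; 0 0 0.1 0 0; 0 0 0.1 0 0'
python3 - <<'E'
from h import *
s=arm.observe();print(s["position"],s["width"],s["clock"])
E
```

```text
clock: 9.7
position: [0.7211, -0.046, 0.3042]
ee_rot: [-2.227, -2.213, -0.003]
force: [0.5, 0.8, 0.5]
width: 0.047
gripper_force: 0.0
clock: 10.2
position: [0.719, -0.0517, 0.2035]
ee_rot: [-2.235, -2.206, 0.004]
force: [0.4, -0.1, 0.7]
width: 0.003
gripper_force: 0.0
[ 0.71896871 -0.05167498  0.20351935] 0.003057096400992463 10.2
```

```bash
python3 -m inch '-0.003 -0.008 0 0 0; -0.003 -0.016 0 0 0; -0.003 -0.024 0 0 0; -0.003 -0.03 0 0 0; -0.003 -0.036 0 0 0'
python3 -m inch '0 0 0 0 0; 0 0.015 0 0 0; 0 0.03 0 0 0; 0 0.03 -0.04 0 0; 0 0.03 -0.08 0 0'
python3 -m inch '-0.03 0 -0.02 0 0.04; -0.06 -0.02 -0.02 0 0.04; -0.09 -0.05 -0.02 0 0.04; -0.115 -0.09 -0.02 0 0.04; -0.115 -0.09 -0.02 0 0.04'
python3 - <<'E'
from h import *
for cam in("wrist","top"):
  save(cam,cam+"6")
  for n,z in dict(sound=.034,liner=.006).items():
   for r in arm.silhouettes(cam,n)[:1]:
        m=r["region"];c=max(cv2.findContours(m.astype(np.uint8),0,cv2.CHAIN_APPROX_NONE)[0],key=len)[:,0]
        w=np.array([ray(cam,(p[1],p[0]),z)[:2] for p in c],np.float32)*1000
        b=cv2.minAreaRect(w);print(cam,n,r["conf"],np.round(b[0]),np.round(b[1]),round(b[2],1),w.min(0),w.max(0))
s=arm.observe();print(s["position"],s["width"],s["clock"])
E
```

```text
clock: 10.7
position: [0.6838, -0.0534, 0.2057]
ee_rot: [2.234, 2.207, 0.002]
force: [0.9, -0.2, 2.3]
width: 0.005
gripper_force: 1.3
clock: 11.2
position: [0.7138, -0.0535, 0.2838]
ee_rot: [-2.233, -2.207, 0.004]
force: [0.1, 0.3, 0.8]
width: 0.003
gripper_force: 0.0
clock: 11.7
position: [0.617, -0.1734, 0.3047]
ee_rot: [-2.243, -2.197, 0.007]
force: [-0.8, -0.8, 0.7]
width: 0.389
gripper_force: 0.0
wrist sound 0.61 [633. -55.] [ 91. 104.] 1.4 [ 586.49536  -107.462425] [680.0107     -4.5504436]
top sound 0.56 [627. -53.] [ 88. 114.] 1.2 [ 582.57086 -110.68559] [671.07623     4.2498603]
top liner 0.98 [621. 174.] [ 99. 132.] 1.2 [571.4342  107.52352] [671.0162  240.49591]
[ 0.62367427 -0.16642579  0.30453094] 0.4378729775497971 12.0
```

View pics/wrist6.png

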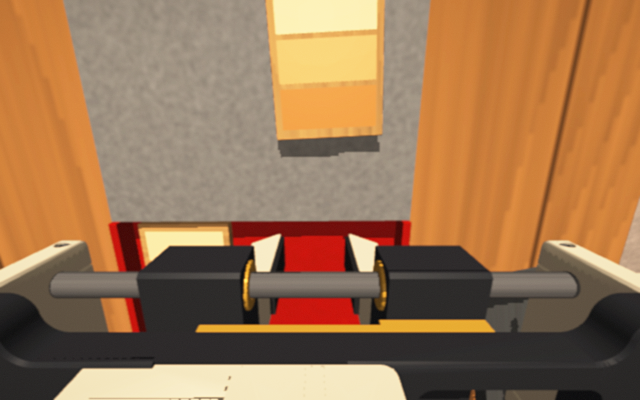

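Run:
```python
from h import *
for cam in("wrist","top"):
  arm.get_image(cam);
  for n,z in dict(sound=.034,tray=.022).items():
   for r in arm.silhouettes(cam,n)[:1]:
        m=r["region"];c=max(cv2.findContours(m.astype(np.uint8),0,cv2.CHAIN_APPROX_NONE)[0],key=len)[:,0]
        w=np.array([ray(cam,(p[1],p[0]),z)[:2] for p in c],np.float32)*1000
        b=cv2.minAreaRect(w);print(cam,n,r["conf"],np.round(b[0]),np.round(b[1]),round(b[2],1),w.min(0),w.max(0))
# edges in wrist image: deck/bench & board/deck borders on two rows
im=arm.get_image("wrist").astype(float)
for row in(60,100):
  g=np.abs(np.diff(cv2.GaussianBlur(im,(3,3),0)[row],axis=0)).sum(1)
  k=[i for i in range(1,638) if g[i]>30 and g[i]>=g[i-1] and g[i]>g[i+1]]
  print(row,[(i,int(g[i]),ray("wrist",(row,i+.5),.022)[:2].round(3).tolist(),ray("wrist",(row,i+.5),.034)[0].round(3)) for i in k if 50<i<450])
print(arm.observe()["position"])
```

```text
wrist sound 0.94 [627. -57.] [ 92. 111.] 1.5 [ 579.51904 -112.53003] [673.92694    -3.0034482]
wrist tray 0.85 [ 561. -119.] [240. 297.] 89.4 [ 411.35382 -239.51506] [709.72644     2.5910506]
top sound 0.71 [626. -55.] [ 85. 117.] 1.2 [ 583.67    -113.76286] [669.3091      4.3202906]
top tray 0.73 [565.  51.] [399. 291.] 89.9 [ 418.97375 -149.01208] [710.0941  250.53781]
60 [(68, 40, [0.419, -0.041], np.float64(0.429)), (262, 50, [0.581, -0.043], np.float64(0.583)), (368, 42, [0.669, -0.044], np.float64(0.667)), (375, 49, [0.675, -0.044], np.float64(0.672)), (417, 44, [0.71, -0.044], np.float64(0.706))]
100 [(76, 44, [0.418, -0.072], np.float64(0.428)), (265, 47, [0.581, -0.074], np.float64(0.583)), (374, 50, [0.675, -0.075], np.float64(0.673)), (413, 44, [0.709, -0.076], np.float64(0.705))]
[ 0.62276333 -0.16751348  0.3045924 ]
```

Both views put the board centre at x ≈ 0.627 against a target line of 0.620, about 7 mm off. I'll lower behind it, push squarely with a slight inward slant up to the guides, and re-check.

```bash
python3 -m inch '0 0.004 0.03 0 0.04; 0 0.004 0.06 0 0.04; 0 0.004 0.09 0 0.04; 0 0.004 0.1 0 0.04; 0 0.004 0.1 0 0.04'
python3 -m inch '0.01 0 0 0 0.04; 0.02 0 0 0 0.04; 0.03 0 0 0 0.04; 0.04 0 0 0 0.04; 0.05 0 0 0 0.04'
python3 -m inch '0.01 -0.001 0 0 0.04; 0.02 -0.002 0 0 0.04; 0.03 -0.0035 0 0 0.04; 0.04 -0.005 0 0 0.04; 0.05 -0.006 0 0 0.04'
python3 -m inch '0.006 -0.001 0 0 0.04; 0.012 -0.002 0 0 0.04; 0.016 -0.002 0 0 0.04; 0.016 -0.002 0 0 0.04; 0.016 -0.002 0 0 0.04'
python3 - <<'E'
from h import *
im=save("wrist","w7")
s=arm.observe();print(s["position"])
P=np.array(s["position"])
for n,z in dict(sound=.034,liner=.006,entry=.022).items():
   for r in arm.silhouettes("wrist",n)[:1]:
        m=r["region"];c=max(cv2.findContours(m.astype(np.uint8),0,cv2.CHAIN_APPROX_NONE)[0],key=len)[:,0]
        w=np.array([ray("wrist",(p[1],p[0]),z)[:2] for p in c],np.float32)*1000
        b=cv2.minAreaRect(w);print(n,r["conf"],np.round(b[0]),np.round(b[1]),round(b[2],1),w.min(0),w.max(0))
E
```

```text
clock: 12.85
position: [0.6261, -0.1676, 0.2035]
ee_rot: [-2.233, -2.206, 0.003]
force: [-0.2, -0.6, 0.7]
width: 0.441
gripper_force: 0.0
clock: 13.35
position: [0.6274, -0.1165, 0.2053]
ee_rot: [2.234, 2.208, 0.001]
force: [-0.2, -1.7, 0.3]
width: 0.432
gripper_force: 0.4
clock: 13.85
position: [0.6216, -0.0669, 0.2047]
ee_rot: [-2.235, -2.208, 0.0]
force: [-0.5, -1.7, -0.6]
width: 0.435
gripper_force: 0.3
clock: 14.35
position: [0.62, -0.0518, 0.2047]
ee_rot: [2.235, 2.208, 0.0]
force: [0.3, -0.2, 1.0]
width: 0.437
gripper_force: 0.0
[ 0.62002089 -0.05202893  0.20473113]
sound 0.92 [622.  19.] [116.  90.] 89.4 [576.92377  -38.471928] [667.8313   77.50413]
entry 0.97 [506.   9.] [148. 170.] 89.3 [419.85706 -65.48787] [590.2671   83.04819]
```

View pics/w7.png

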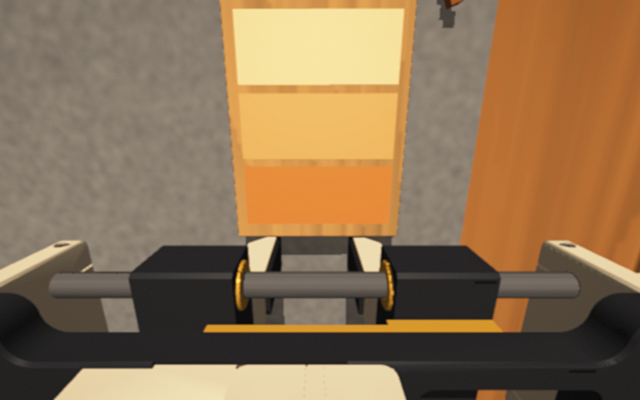

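The board is now square to the tray (−0.6°), with its centre at x 0.622 against 0.620. I'll push it over the edge into the compartment, stopping with the contact face just past the deck edge.

```bash
python3 -m inch '0.01 0 0 0 0.04; 0.02 -0.001 0 0 0.04; 0.03 -0.001 0 0 0.04; 0.04 -0.001 0 0 0.04; 0.05 -0.001 0 0 0.04'
python3 -m inch '0.01 0 0 0 0.04; 0.02 0 0 0 0.04; 0.03 0 0 0 0.04; 0.04 0 0 0 0.04; 0.05 0 0 0 0.04'
python3 -m inch '0.01 0 0 0 0.04; 0.02 0 0 0 0.04; 0.03 0 0 0 0.04; 0.036 0 0 0 0.04; 0.042 0 0 0 0.04'
python3 -m inch '0.004 0 0 0 0.04; 0.008 0 0 0 0.04; 0.012 0 0 0 0.04; 0.012 0 0 0 0.04; 0.012 0 0 0 0.04'
python3 - <<'E'
from h import *
im=save("wrist","w8")
E
```

```text
clock: 15.05
position: [0.6196, -0.0003, 0.2047]
ee_rot: [-2.234, -2.209, -0.0]
force: [-0.2, -0.6, 1.1]
width: 0.435
gripper_force: 0.3
clock: 15.55
position: [0.6202, 0.0491, 0.2047]
ee_rot: [-2.235, -2.208, 0.0]
force: [-0.4, -0.7, 0.4]
width: 0.435
gripper_force: 0.3
clock: 16.05
position: [0.6207, 0.0909, 0.2047]
ee_rot: [2.235, 2.208, -0.0]
force: [0.6, -0.6, -0.1]
width: 0.434
gripper_force: 0.2
clock: 16.55
position: [0.6209, 0.1023, 0.2047]
ee_rot: [2.235, 2.208, 0.0]
force: [-0.2, -0.6, 0.2]
width: 0.436
gripper_force: 0.0
```

View pics/w8.png

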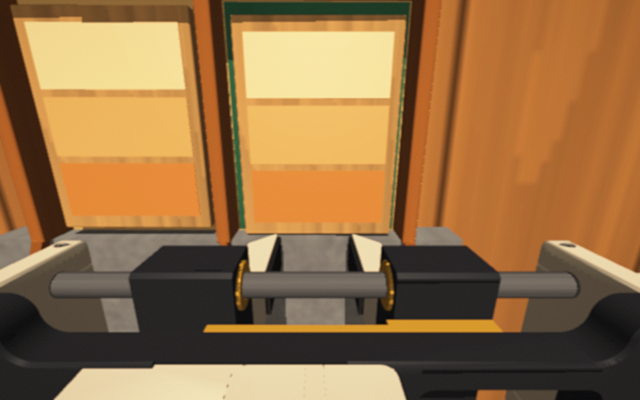

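The whole board sits in the green compartment at (318,130), with green showing along its left, right and far sides and the same look as the filed one. I'll back off, rise and verify.

```bash
python3 -m inch '-0.01 0 0 0 0.04; -0.025 0 0 0 0.04; -0.04 0 0 0 0.04; -0.05 0 -0.04 0 0.04; -0.06 0 -0.08 0 0.04'
python3 -m inch '-0.04 0 -0.03 0 0.04; -0.08 0 -0.05 0 0.04; -0.12 0 -0.05 0 0.04; -0.12 0 -0.05 0 0.04; -0.12 0 -0.05 0 0.04'
python3 - <<'E'
from h import *
ims={}
for cam in("wrist","top","side"):
  ims[cam]=save(cam,cam+"9")
  for n,z in dict(sound=.018,filed=.018,chipped=.016).items():
   for r in arm.silhouettes(cam,n)[:2]:
        m=r["region"];c=max(cv2.findContours(m.astype(np.uint8),0,cv2.CHAIN_APPROX_NONE)[0],key=len)[:,0]
        w=np.array([ray(cam,(p[1],p[0]),z)[:2] for p in c],np.float32)*1000
        b=cv2.minAreaRect(w);print(cam,n,round(r["conf"],2),np.round(b[0]),np.round(b[1]),round(b[2],1),w.min(0).round(),w.max(0).round())
a=cv2.resize(ims["top"][150:270,210:440,::-1],(800,417),interpolation=cv2.INTER_CUBIC)
cv2.imwrite("pics/c9.png",a)
E
```

```text
clock: 17.1
position: [0.6195, 0.0395, 0.2847]
ee_rot: [-2.237, -2.204, 0.005]
force: [1.4, 0.3, 0.8]
width: 0.437
gripper_force: 0.0
clock: 17.6
position: [0.618, -0.0805, 0.3349]
ee_rot: [2.239, 2.203, -0.0]
force: [0.6, 0.7, -0.8]
width: 0.438
gripper_force: 0.0
top sound 0.83 [621. 168.] [ 89. 116.] 1.2 [576. 109.] [666. 227.]
top filed 0.97 [512. 173.] [ 93. 121.] 1.2 [466. 113.] [560. 234.]
top chipped 0.58 [ 482. -256.] [122.  93.] 88.9 [ 434. -316.] [ 529. -195.]
side filed 0.75 [510. 175.] [ 85. 123.] 1.2 [467. 114.] [553. 236.]
side chipped 0.71 [ 482. -259.] [129.  90.] 88.1 [ 436. -323.] [ 528. -195.]
```

View pics/c9.png

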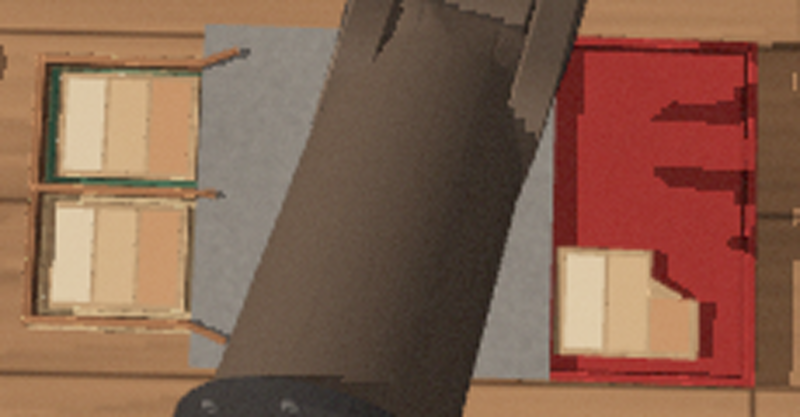

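From above, the whole board is square inside the green compartment at (621,168), the chipped one is in the well, and the filed one has not moved. The whole board's trailing edge is only just past the deck edge. I'll make one further low pass, with tips above a seated board's top, a few mm further in. It can only help if the edge is hung up.

```bash
python3 -m inch '0.04 0.001 0 0 0.04; 0.08 0.001 0.03 0 0.04; 0.12 0.001 0.07 0 0.04; 0.15 0.001 0.11 0 0.04; 0.15 0.001 0.13 0 0.04'
python3 -m inch '0.008 0 0 0 0.04; 0.016 0 0 0 0.04; 0.024 0 0 0 0.04; 0.03 0 0 0 0.04; 0.033 0 0 0 0.04'
python3 -m inch '0.0035 0 0 0 0.04; 0.0035 0 0 0 0.04; -0.02 0 0 0 0.04; -0.03 0 -0.03 0 0.04; -0.03 0 -0.07 0 0.04'
python3 -m inch '0 -0.03 -0.03 0 0.04; 0 -0.05 -0.06 0 0.04; 0 -0.055 -0.09 0 0.04; 0 -0.055 -0.13 0 0.04; 0 -0.055 -0.13 0 0.04'
python3 - <<'E'
from h import *
import time
arm.get_image("side");arm.get_image("side")
for cam in("wrist","top","side"):
  im=save(cam,cam+"10")
  for n in("sound","filed","chipped"):
   for r in arm.silhouettes(cam,n)[:1]:
        m=r["region"];c=max(cv2.findContours(m.astype(np.uint8),0,cv2.CHAIN_APPROX_NONE)[0],key=len)[:,0]
        if n!="chipped":
          q=cv2.approxPolyDP(c[:,None],12,True)[:,0];k=[ray(cam,(p[1],p[0]),.018)[:2].round(3).tolist() for p in q]
        else:k=[]
        w=np.array([ray(cam,(p[1],p[0]),.018)[:2] for p in c],np.float32)*1000
        print(cam,n,round(r["conf"],2),w.min(0).round(),w.max(0).round(),k)
  for n,z in dict(pot=0,brush=0,knife=0).items():
    if cam=="top":
      for r in arm.place_of("top",n)[:1]: print(n,np.round(ray("top",r["point"],z),3))
E
```

```text
clock: 18.7
position: [0.6205, 0.0782, 0.2019]
ee_rot: [-2.225, -2.213, 0.0]
force: [0.1, 0.4, -1.1]
width: 0.434
gripper_force: 0.0
clock: 19.2
position: [0.622, 0.1061, 0.2052]
ee_rot: [2.234, 2.209, 0.001]
force: [-0.0, -0.5, -0.4]
width: 0.433
gripper_force: 0.0
clock: 19.7
position: [0.6207, 0.0724, 0.2739]
ee_rot: [-2.238, -2.203, 0.007]
force: [0.1, 0.3, 0.3]
width: 0.432
gripper_force: 0.0
clock: 20.2
position: [0.5677, 0.0751, 0.41]
ee_rot: [2.233, 2.204, 0.012]
force: [0.1, -0.5, 0.8]
width: 0.434
gripper_force: 0.0
wrist sound 0.81 [576. 111.] [666. 230.] [[0.579, 0.229], [0.577, 0.113], [0.662, 0.112], [0.665, 0.228]]
wrist filed 0.75 [466. 117.] [556. 235.] [[0.469, 0.234], [0.466, 0.119], [0.553, 0.117], [0.555, 0.233]]
top chipped 0.92 [ 433. -315.] [ 529. -195.] []
brush [0.506 0.41  0.   ]
knife [ 0.588 -0.534  0.   ]
side sound 0.88 [575. 108.] [670. 230.] [[0.578, 0.219], [0.579, 0.113], [0.663, 0.112], [0.663, 0.225]]
side filed 0.86 [467. 114.] [557. 235.] [[0.552, 0.23], [0.468, 0.224], [0.474, 0.118], [0.55, 0.123]]
side chipped 0.73 [ 437. -323.] [ 527. -194.] []
```

The wrist and side views agree at the filed height for all edges, and the near and far widths are equal, as with the filed board. Both boards are flat and the bench tools have not moved.

```bash
python3 -c "
from cell import arm
print(arm.sign_off())"
```

```text
the job is handed in; nothing more can be done
None
```

The job is handed in at about 21 s: by the camera measurements, the chipped board lies flat in the red well and the whole board lies flat in the green compartment, both moved only by sliding and in the order asked; the filed board, brush and knife measured unmoved, while the pot was not detected in the final check but the arm never went near it.

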